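Set a socket rail against the flip stop of the engraving jig

ROBOT

A 6-joint arm with a two-finger parallel gripper is mounted at the origin on the work surface. World frame = base frame: x ahead of the robot, y to its left, z up, the work surface at z = 0. Lengths are in m, angles in degrees, forces in N, time in s.
With the tool pointing down it reaches from about 0.325 to 0.85 m from the base axis. Payload 15.5 kg.
Tool frame: the origin (TCP) lies at the very end of the fingers, on their centre line; the grasp point (between the pads) lies arm.grip_depth behind it (arm.grip_depth is the distance from the TCP to the grasp point, in m); z points along the fingers, y is the line along which they close (so a half turn about z gives the same grasp; the last joint's range is limited). The gripper opens to 91 mm and grips with 3 to 60 N. Pads are 32 mm wide; open, the fingers measure 118 mm over their backs; the gripper's body (76 mm by 178 mm) begins 60 mm behind the grasp point.
Start: joints at [69.758, 28.281, 77.091, -0, 74.628, -5.472], TCP at [0.159, 0.604, 0.214] pointing down, gripper open.
Joint ranges: [-166.48, 166.48], [-47.26, 123.95], [12.59, 153.08], [-70.14, 250.14], [6.76, 159.57], [-176.63, 176.63]. Speed limits (degrees/s): [108.29, 108.29, 147.25, 172.46, 172.46, 172.46].

INTERFACE

Orientations are given as a 3x3 rotation matrix whose columns are the frame's x, y, z axes.
In Python, from rig import arm gives the robot as it stands. Calls block until the motion is done:
- arm.move_to(position, orientation): joint-space move of the TCP to a pose.
- arm.move_l(position, orientation=None, feed=0.15): straight line of the TCP; orientation=None keeps the orientation; feed is the mean speed in m/s.
- arm.move_joints(angles): joint-space move.
- arm.grip(opening): finger opening in m; the grip force is fixed at half the most; returns when the fingers have stopped.
- arm.sleep(seconds).
- arm.solve_ik(position, orientation): joint angles nearest the present ones, or None.
- arm.snapshot(name): name is "side" or "top"; returns the picture (400x640x3 uint8, red, green, blue); there is no depth.
- arm.get_calibration(name): a dict with "intrinsics" (3x3 intrinsics, pixels), "cam_to_world" (4x4, takes a point from camera to world coordinates). Camera axes: x right, y down, z forward; pixel columns grow to the right and rows downward; lengths in m; the calibration is good to about 2 mm. A picture is of the moment at which its call begins. get_calibration takes no time and is no camera call.
A pose or a line that the arm cannot do raises arm.Unreachable and nothing moves.
- arm.sign_off(): hands the job in; it is judged then, once.
Readings, each from a call of its own:
- arm.current_t(): time.
- arm.current_joint_positions(): joint angles.
- arm.current_dq(): joint speeds.
- arm.current_tau(): joint torques, N m.
- arm.current_ee_pos(): TCP position.
- arm.current_tool_rot(): TCP orientation.
- arm.current_force(): force on the tool from outside, world axes, zero at the start.
- arm.current_torque(): the same for the moment, N m.
- arm.current_width(): finger opening in m.
- arm.current_grasp_force(): force on a finger pad.
Only numpy, scipy, OpenCV 4.12 (cv2) and the standard library are available. Lean on these libraries where they do the work, as an engineer would, in place of code of your own. Each camera call takes 0.05 s, during which the arm holds its last target. There are 200 camera calls.

TASK

The socket rail is to be engraved against the broad-bladed flip stop. Flip the broad flag all the way down into the track, leaving the slim rod stop up; then lay the rail in the open end of the track, well short of the stop, and slide it along gently until its end rests against the broad flag. Let go of it there, and leave the other tools on the table where they are.

Things in the scene. Friction and masses are not known exactly. Their poses are not given: they have to be found in the camera images.
- jig: Engraving jig, fixed: aluminium base plate 10 mm thick. Origin on the table under the track's centre line; y runs along the track, x across it away from the robot, z up. Plate spans x -58 to +64, y -210 to +250 mm. Both flip stops stand in the -y part; the +y part (y above 0) is open above, for loading.
- jig_track (a point): Middle of the open loading part: track centre line, on its floor (jig x 0, y 130, z 10 mm). Track 42 mm wide along the whole plate, between a near fence (jig x -33 to -21, top z = 20) and a far lip (x 21 to 31, top z = 16).
- jig_beam (a point): Lower robot-side edge of the beam over the stops, mid-length (jig x -15, y -107, z 120 mm). Beam: y -209 to -6, x -15 to +9, z 120 to 140, on posts 18 mm square at x 50, y -200 and -15; marking head on top to z = 170; stylus hangs to z = 90 at x 5, y -105. The stops are reached from the robot's side, under the beam, with the tool leaning.
- broad_flag (a joint): Hinge of the broad stop, rad. 0 = fully down (flag level, blade across the track, on its limit), grows as it is raised; 1.57 = upright, up to 2.0 = leaning back towards the robot. Stiff: stays at any angle it is left; about 2 N at its middle moves it, pushing its back (robot-side, upper when down) over away from the robot and down.
- broad_hinge (a point): On the hinge axis of the broad stop, mid-width. Axis parallel to jig y, at jig x -45, z 40 mm; its jig y varies: -50 to -30 or -180 to -165. This frame turns with the flag: x points along the flag from the hinge, y along the track as the jig's. The faces that stop the stock are 12 mm either side of it along y. Bracket ears reach 18 mm either side, up to z 47.
- broad_end (a point): Free end of the broad flag, 63 mm from the hinge, axes as broad_hinge. The flag is a plain steel plate 24 mm wide along the track; its back (robot side when up, top when down) is 5 mm off the hinge axis's plane. On its other side a blade reaches 27 mm off that plane, from 27 to 63 mm from the hinge.
- slim_flag (a joint): Hinge of the slim stop, rad; 0 = down, starts raised 1.65 to 1.95 and must stay up.
- slim_hinge (a point): On the hinge axis of the slim stop: a bent round steel rod, 10 mm thick, 58 mm long from the hinge. Same height, jig x and axes as the broad one, at the other of the two places. When raised it does not obstruct the track.
- rail: Blue socket rail, loose, 0.3 to 0.5 kg, flat on the table between robot and jig. Bar 220 long (x), 36 wide (y), 20 mm tall; origin at the centre of its underside. Upright carrying grip in the middle: 60 long (x), 12 thick (y), z 20 to 55. Four dark sockets up to z 48: radius 11 at x -56 and 56, radius 13 at x -92 and 92. Either end may lead.
- screwdriver: Screwdriver 190 mm long on the table (its origin midway under it); leave alone.
- loose_socket: Loose steel socket, 28 mm diameter, 34 mm tall, standing; leave alone.
- pliers: Pliers with blue handles, about 180 mm long, 14 mm thick; leave alone.
- wrench: Wrench 200 mm long lying behind the jig; leave alone.
- grease_jar: White jar, 60 mm diameter, 70 mm tall; leave alone.
- bit_case: Black bit case 70 x 110 x 30 mm; leave alone.
- torch: Black torch standing on end behind the jig, 38 mm diameter, 130 mm tall; leave alone.
Mind the look-alikes: they are no part of the job. Several things look just like the rail: the one meant starts farthest from the robot's base.

How it is judged (in metres and radians):
On the way, in this order (a step that is already met when the one before it is completed fails the run):
1. the broad flag is flipped fully down while the slim one stays up (value of joint broad_flag below 0.06 rad and value of joint slim_flag above 1.4 rad), for 0.2 s.
2. the rail lies flat in the track, on the open side, its end at least 20 mm short of the broad flag (value of joint broad_flag below 0.06 rad and y of rail in the frame of broad_hinge above 0.142 m and x of rail in the frame of jig between -0.0045 and 0.0045 m and z of rail in the frame of jig between 0.007 and 0.0125 m and angle between the x axis of rail and the y axis of jig, either way round below 0.06 rad), for 0.2 s.
3. the rail's end rests against the broad flag (y of rail in the frame of broad_hinge below 0.125 m), for 0.2 s.
At the end, for the whole second after the job is handed in: The broad flag is fully down (within 0.06 rad), the slim flag still up (above 1.4 rad), and the rail lies flat and upright in the track, at rest, on the +y side of the broad flag, its end against it (gap under 3 mm) (all of step 1 and y of rail in the frame of broad_hinge between 0.119 and 0.125 m and x of rail in the frame of jig between -0.0045 and 0.0045 m and z of rail in the frame of jig between 0.007 and 0.0125 m and angle between rail's own z axis and vertical below 0.06 rad and angle between the x axis of rail and the y axis of jig, either way round below 0.06 rad and linear speed of rail below 0.01 m/s); the robot touches nothing.
It fails at once if the slim stop is knocked down (below 1.3 rad) (value of joint slim_flag below 1.3 rad).
It fails at once if the rail is rammed against the broad flag (over 40 N) (contact force between rail and broad_flag above 40 N).
It fails at once if another tool is moved more than 30 mm (distance of any of screwdriver, loose_socket, pliers, wrench, grease_jar, bit_case, torch from where it was at the start of the episode above 0.03 m).
It also fails if it takes over 64 s, if anything falls off the work surface, if the arm or the gripper's body presses on something with over 40 N, if the wrist force passes 120 N, or if a joint passes its speed limit or range.

## Working session

There is one attempt and no reset: what is moved stays moved. The work goes in short steps, each a Python script; the robot and the scene stay as the last script left them, time stands still between calls to the robot, and variables do not carry over. Pictures are saved under pics/ and viewed, at most 10 in all, crops included, and the job is handed in when it is done.

```bash
ls; mkdir -p pics; python3 - <<'E'
from rig import arm
import cv2,numpy as np
np.set_printoptions(precision=4,suppress=True)
for n in("top","side"):
    p=arm.snapshot(n); cv2.imwrite(f"pics/{n}0.png",p[:,:,::-1]); c=arm.get_calibration(n); print(n,c)
print(arm.grip_depth,arm.current_t(),arm.current_tool_rot())
E
```

```text
pics
top {'intrinsics': array([[370.8668,   0.    , 317.5628],
       [  0.    , 370.8668, 198.7719],
       [  0.    ,   0.    ,   1.    ]]), 'cam_to_world': array([[ 0.0174, -0.9875,  0.1567,  0.3632],
       [-0.9997, -0.0198, -0.014 ,  0.0402],
       [ 0.017 , -0.1565, -0.9875,  1.0857],
       [ 0.    ,  0.    ,  0.    ,  1.    ]])}
side {'intrinsics': array([[508.8676,   0.    , 320.119 ],
       [  0.    , 508.8676, 198.7744],
       [  0.    ,   0.    ,   1.    ]]), 'cam_to_world': array([[-0.9893, -0.0932,  0.112 ,  0.3761],
       [-0.1457,  0.6114, -0.7778,  0.9904],
       [ 0.004 , -0.7858, -0.6185,  0.8677],
       [ 0.    ,  0.    ,  0.    ,  1.    ]])}
0.0188 0.1 [[-0.9669  0.255  -0.0004]
 [ 0.255   0.9669 -0.0011]
 [ 0.0001 -0.0011 -1.    ]]
```

View pics/top0.png

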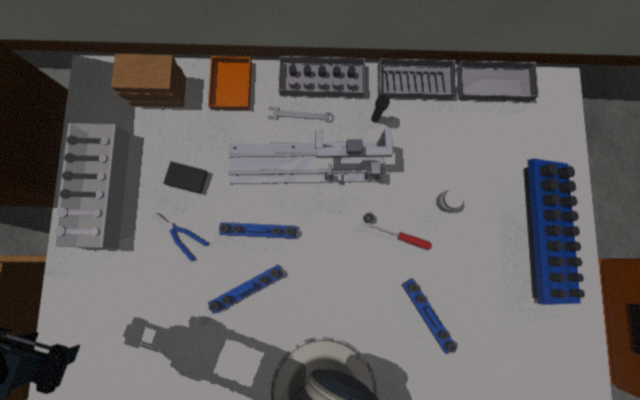

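View pics/side0.png

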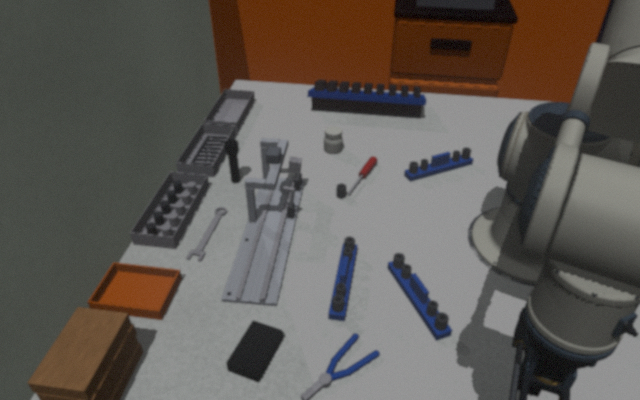

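The top picture shows the jig at (310,160), with its open end to the left (+y). The rail that's meant is at (260,230), parallel to the jig. The side picture shows the stops at (285,185). I'll zoom in on both next.

```bash
python3 - <<'E'
import cv2,numpy as np
t=cv2.imread("pics/top0.png")[118:248,212:402]; s=cv2.imread("pics/side0.png")[130:310,215:365]
cv2.imwrite("pics/t1.png",cv2.resize(np.clip(t*1.3,0,255).astype('uint8'),None,fx=4.2,fy=4.2,interpolation=2))
cv2.imwrite("pics/s1.png",cv2.resize(np.clip(s*1.3,0,255).astype('uint8'),None,fx=3.3,fy=3.3,interpolation=2))
E
```

```text
(no output)
```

View pics/t1.png

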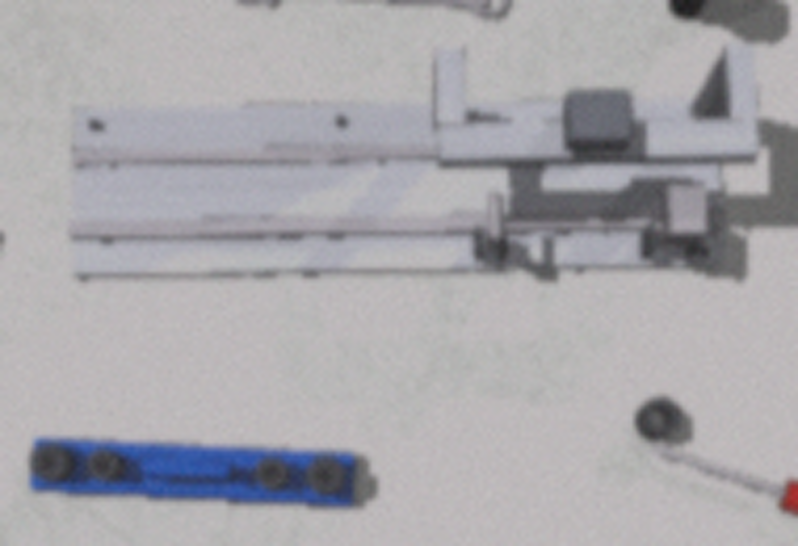

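View pics/s1.png

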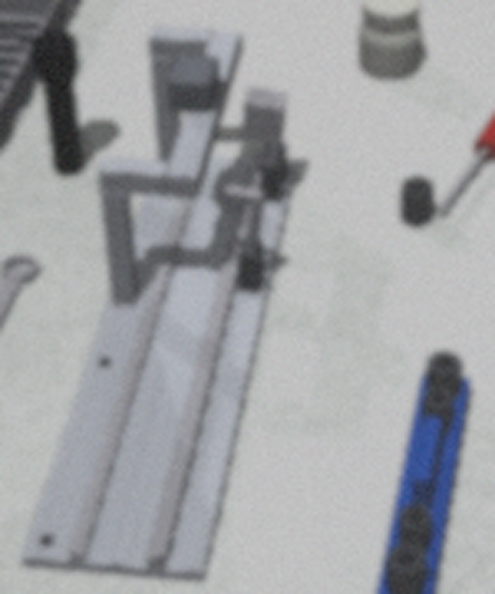

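```bash
cat > h.py <<'E'
import cv2,numpy as np
from rig import arm
np.set_printoptions(precision=4,suppress=True,linewidth=150)
CAL={n:arm.get_calibration(n) for n in("top","side")}
def ray(n,u,v,z):
    c=CAL[n]; d=c["cam_to_world"][:3,:3]@np.linalg.solve(c["intrinsics"],[u,v,1.]); o=c["cam_to_world"][:3,3]
    return o+d*(z-o[2])/d[2]
def proj(n,p):
    c=CAL[n]; q=c["cam_to_world"][:3,:3].T@(np.asarray(p)-c["cam_to_world"][:3,3]); q=c["intrinsics"]@q; return q[:2]/q[2]
def blue(img): # rgb
    h=cv2.cvtColor(img,cv2.COLOR_RGB2HSV); return cv2.inRange(h,(105,150,50),(130,255,255))
E
python3 - <<'E'
from h import *
from scipy.ndimage import map_coordinates
g=cv2.cvtColor(cv2.imread("pics/top0.png"),cv2.COLOR_BGR2GRAY).astype(float)
r=np.arange(139,188,.5); 
for c0,c1 in((231,260),(275,310)):
    cc=np.arange(c0,c1); R=r[:,None]-.0095*(cc-270)[None]
    p=map_coordinates(g,[R,np.broadcast_to(cc,R.shape)],order=1).mean(1)
    print(c0,[(float(a),int(b)) for a,b in zip(r,p)])
# left end: profile over columns for rows
for a,b in((147,154),(158,168),(178,182)):
    print(a,g[a:b,222:238].mean(0).round())
b=blue(cv2.imread("pics/top0.png")[:,:,::-1].copy())
n,l,s,ce=cv2.connectedComponentsWithStats(b)
for i in range(1,n):
    if s[i,4]>150: print(s[i],ce[i],cv2.minAreaRect(np.argwhere(l==i)[:,::-1].astype(np.float32)))
E
```

```text
231 [(139.0, 140), (139.5, 141), (140.0, 141), (140.5, 141), (141.0, 141), (141.5, 140), (142.0, 139), (142.5, 138), (143.0, 136), (143.5, 135), (144.0, 134), (144.5, 132), (145.0, 131), (145.5, 129), (146.0, 127), (146.5, 125), (147.0, 125), (147.5, 126), (148.0, 127), (148.5, 129), (149.0, 130), (149.5, 131), (150.0, 132), (150.5, 132), (151.0, 131), (151.5, 131), (152.0, 129), (152.5, 127), (153.0, 126), (153.5, 124), (154.0, 122), (154.5, 119), (155.0, 115), (155.5, 109), (156.0, 108), (156.5, 113), (157.0, 119), (157.5, 125), (158.0, 129), (158.5, 131), (159.0, 132), (159.5, 133), (160.0, 133), (160.5, 134), (161.0, 133), (161.5, 133), (162.0, 133), (162.5, 133), (163.0, 133), (163.5, 134), (164.0, 135), (164.5, 135), (165.0, 135), (165.5, 134), (166.0, 134), (166.5, 135), (167.0, 135), (167.5, 136), (168.0, 136), (168.5, 135), (169.0, 133), (169.5, 130), (170.0, 128), (170.5, 125), (171.0, 124), (171.5, 124), (172.0, 122), (172.5, 119), (173.0, 114), (173.5, 106), (174.0, 105), (174.5, 111), (175.0, 119), (175.5, 127), (176.0, 132), (176.5, 135), (177.0, 136), (177.5, 137), (17
[... 1927 characters left out ...]
  145 3453] [548.9418 236.141 ] ((552.7701416015625, 230.7550048828125), (146.01931762695312, 41.55491256713867), 85.48600769042969)
[227 224  61  13 324] [256.716  230.7068] ((257.220703125, 230.08604431152344), (60.07495880126953, 10.736588478088379), 2.8624050617218018)
[171 227  36  33 200] [185.385 239.98 ] ((185.58470153808594, 240.31884765625), (35.070648193359375, 22.167753219604492), 39.09385681152344)
[216 270  54  32 306] [242.4608 288.3137] ((244.74771118164062, 289.17431640625), (11.039752006530762, 60.88795852661133), 61.69924545288086)
[404 280  44  73 451] [427.2616 315.408 ] ((428.82672119140625, 315.7940673828125), (80.6387710571289, 11.180929183959961), 57.771244049072266)
```

```bash
python3 - <<'E'
from h import *
for nm,z,jx,a,b in(("lip",.013,21,155.85,155.95),("fence",.015,-33,173.85,173.5),("plate",.005,-58,182.85,182.4),("fence in",.02,-21,169.6,169.3),("lip out",.016,31,146.5,146.5)):
    P=ray("top",245.5,a+.233,z);Q=ray("top",292.5,b-.214,z); d=P-Q
    yaw=np.arctan2(-d[0],d[1]); print(nm,P,Q,"yaw",yaw*57.3,"x0 at P",P[0]-jx/1000,"Q",Q[0]-jx/1000)
for u,v,z in((229,151,.01),(229.2,163,.01),(229.2,180,.01)): print("left end",ray("top",u,v,z))
# beam & broad end, hinge pixels from crop t1 (factor 4.2)
f=lambda x,y:(212+(x+.5)/4.2-.5,118+(y+.5)/4.2-.5)
for nm,x,y,z in(("beam R low",757,160,.12),("beam L",440,160,.12),("broad tip L",668,182,.1),("broad tip R",707,182,.1),("slim",495,200,.095),("slim brk L",475,245,.045),("slim brk R",512,245,.045),("broad brk L",643,245,.045),("broad brk R",712,245,.045)):
    print(nm,ray("top",*f(x,y),z))
img=cv2.imread("pics/top0.png")[:,:,::-1].copy(); 
pts=np.argwhere(blue(img)[220:240,215:305]>0)[:,::-1]+[215,220]
print("rail sockets",[ray("top",*f(x,y),.048) for x,y in((52,462),(105,464),(273,472),(328,474))])
g=[(360,365)]
E
```

```text
lip [0.6576 0.2414 0.013 ] [0.6618 0.1019 0.013 ] yaw 1.7060825140410227 x0 at P 0.6366234327905808 Q 0.6407791383659843
fence [0.6025 0.2385 0.015 ] [0.6078 0.1003 0.015 ] yaw 2.2163019403499096 x0 at P 0.6354580567879237 Q 0.6408045179338586
plate [0.5774 0.239  0.005 ] [0.5831 0.1001 0.005 ] yaw 2.312553952485339 x0 at P 0.6354486121158758 Q 0.6410576315719029
fence in [0.6141 0.2381 0.02  ] [0.6193 0.1004 0.02  ] yaw 2.1671060436931913 x0 at P 0.6350998877682309 Q 0.6403128029392164
lip out [0.6855 0.2422 0.016 ] [0.69   0.1025 0.016 ] yaw 1.860769336065053 x0 at P 0.6544811802909852 Q 0.6590193112012513
left end [0.673  0.2918 0.01  ]
left end [0.6362 0.2892 0.01  ]
left end [0.5847 0.2864 0.01  ]
beam R low [ 0.638  -0.1717  0.12  ]
beam L [0.6335 0.0317 0.12  ]
broad tip L [ 0.6276 -0.1176  0.1   ]
broad tip R [ 0.6281 -0.1431  0.1   ]
slim [ 0.6143 -0.005   0.095 ]
slim brk L [0.5951 0.006  0.045 ]
slim brk R [ 0.5956 -0.0193  0.045 ]
broad brk L [ 0.5975 -0.109   0.045 ]
broad brk R [ 0.5985 -0.1564  0.045 ]
rail sockets [array([0.4413, 0.2848, 0.048 ]), array([0.4406, 0.2497, 0.048 ]), array([0.4374, 0.1382, 0.048 ]), array([0.4367, 0.1016, 0.048 ])]
```

```bash
cat >> h.py <<'E'
YAW=np.radians(2.05); O=np.array([.6444,.0391,0])
JX=np.array([np.cos(YAW),np.sin(YAW),0]); JY=np.array([-np.sin(YAW),np.cos(YAW),0]); JZ=np.array([0,0,1.])
def J(x,y,z): return O+JX*x+JY*y+JZ*z
def toJ(p): q=np.asarray(p)-O; return np.array([q@JX,q@JY,q[2]])
def rot(z,y): z=z/np.linalg.norm(z); y=y/np.linalg.norm(y); return np.column_stack([np.cross(y,z),y,z])
A=np.radians(40); YB=-.170
def flagpose(t,r=.045,off=0.):
    m=np.array([np.sin(A),np.cos(A)]); p=np.array([np.sin(t),-np.cos(t)])
    q=np.array([-.045,.04])+r*np.array([np.cos(t),np.sin(t)])-p*(.005+.016*abs(m@p)+off)
    return J(q[0],YB,q[1])
E
python3 - <<'E'
from h import *
d=JX*np.cos(A)-JZ*np.sin(A)
for s in(1,-1):
    R=rot(d,s*JY)
    for nm,p in(("high",flagpose(2.1,off=.03)-JX*.06+JZ*.12),("start",flagpose(2.1,off=.03)),("mid",flagpose(1.)),("end",flagpose(0))): print(s,nm,p,arm.solve_ik(p,R))
print(arm.current_joint_positions())
b=cv2.imread("pics/side0.png")
for t in(1.5,1.75,2.0): # broad end side view check
    q=[-.045+.063*np.cos(t),.04+.063*np.sin(t)]; print(t,[((proj("side",J(q[0],YB+e,q[1]))-[215,130]+.5)*3.3-.5).round() for e in(-.012,.012)],[((proj("top",J(q[0],YB+e,q[1]))-[212,118]+.5)*4.2-.5).round() for e in(-.012,.012)])
E
```

```text
1 high [ 0.4797 -0.1369  0.1736] [-48.4272  23.8903 138.0482 114.0891  40.3364 111.6834]
1 start [ 0.5396 -0.1348  0.0536] [-39.4105  48.0165 135.8586 140.5423  52.9494  86.786 ]
1 mid [ 0.6239 -0.1317  0.0817] [-30.7763  40.5212 124.0422 137.261   37.7266 103.6393]
1 end [ 0.6505 -0.1308  0.0573] [-28.7107  44.0153 120.8566 140.0471  37.5985 102.6369]
-1 high [ 0.4797 -0.1369  0.1736] [-48.4272  23.8903 138.0482 114.0891  40.3364 -68.3166]
-1 start [ 0.5396 -0.1348  0.0536] [-39.4105  48.0165 135.8586 140.5423  52.9494 -93.214 ]
-1 mid [ 0.6239 -0.1317  0.0817] [-30.7763  40.5212 124.0422 137.261   37.7266 -76.3607]
-1 end [ 0.6505 -0.1308  0.0573] [-28.7107  44.0153 120.8566 140.0471  37.5985 -77.3631]
[69.7542 28.3128 77.1246 -0.0002 74.6279 -5.4709]
1.5 [array([264.,  89.]), array([259., 105.])] [array([710., 207.]), array([673., 208.])]
1.75 [array([282.,  91.]), array([278., 107.])] [array([711., 231.]), array([674., 232.])]
2.0 [array([301.,  97.]), array([297., 113.])] [array([710., 255.]), array([673., 256.])]
```

```bash
sed -i 's/YB=-.170/YB=-.168/' h.py; python3 - <<'E'
from h import *
d=JX*np.cos(A)-JZ*np.sin(A); R=rot(d,-JY)
arm.grip(0.0)
arm.move_joints([-20,5,90,0,75,-30]); print(arm.current_ee_pos())
hi=flagpose(2.1,off=.03)-JX*.06+JZ*.2
try: print(arm.solve_ik(hi,R)); arm.move_to(hi,R)
except arm.Unreachable as e: print("unreach",e)
print(arm.current_ee_pos(),arm.current_force(),arm.current_t())
cv2.imwrite("pics/s2.png",arm.snapshot("side")[:,:,::-1])
E
```

```text
[ 0.4771 -0.1097  0.3527]
[-48.1324   8.0741 130.8448  84.8878  36.2094 -31.3059]
[ 0.4801 -0.1348  0.254 ] [0.2957 0.4568 0.0266] 5.6417
```

View pics/s2.png

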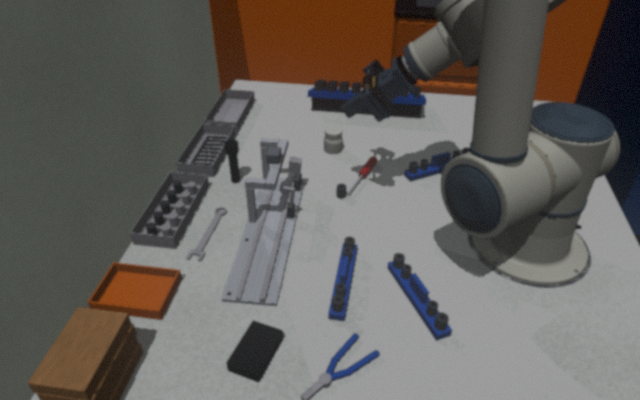

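The tool is leaning as planned, with its tip at about (350,108). The scene hasn't changed. Next I push the flag over along an arc.

```bash
python3 - <<'E'
from h import *
d=JX*np.cos(A)-JZ*np.sin(A); R=rot(d,-JY)
arm.move_l(flagpose(2.1,off=.03),R,feed=.2)
arm.move_l(flagpose(2.1,off=.004),R,feed=.1); f0=np.array(arm.current_force()); print(f0)
for t in np.arange(1.9,.09,-.2):
    arm.move_l(flagpose(t),R,feed=.08); f=arm.current_force()-f0; print(round(t,2),f)
    if np.linalg.norm(f)>30: print("STOP");break
else:
    p=flagpose(.1)
    for k in range(14):
        p=p-JZ*.001; arm.move_l(p,R,feed=.05); f=arm.current_force()-f0
        if f[2]>12: break
    print(k,f,toJ(p))
cv2.imwrite("pics/s3.png",cv2.resize(arm.snapshot("side")[100:300,200:400,::-1],None,fx=3,fy=3)); print(arm.current_t())
E
```

```text
[-0.294  -0.7565  0.2067]
1.9 [-0.1232  1.8199 -0.8182]
1.7 [ 0.44    1.2158 -0.5934]
1.5 [-0.2676  0.5149 -0.1621]
1.3 [-0.1055  1.2342 -0.406 ]
1.1 [ 0.0938  1.0037 -0.7587]
0.9 [ 0.4117  0.6105 -0.3252]
0.7 [ 1.0925 -0.135   0.2289]
0.5 [-0.2342  0.6594 -1.3337]
0.3 [ 1.2702 -0.207  -0.0774]
0.1 [-0.3525  0.9074  0.5444]
4 [-5.5335  1.4022 18.6389] [-0.0018 -0.168   0.0556]
11.675
```

View pics/s3.png

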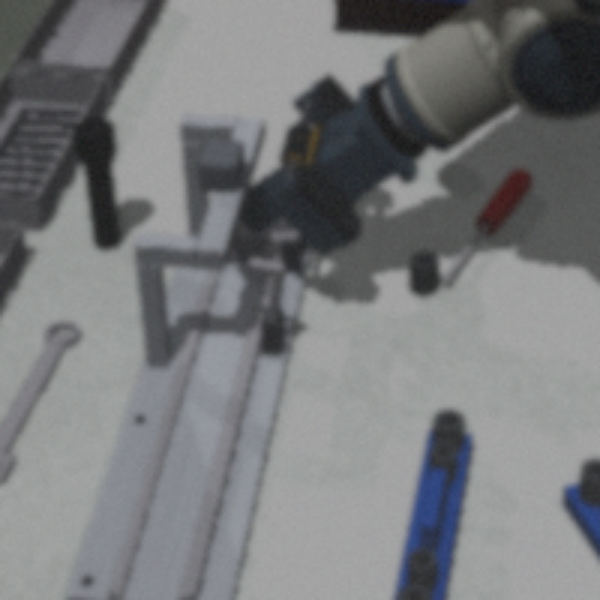

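The flag is against its limit: 18.6 N, with the finger corner at the flag-top height. I'll back off and fetch the rail.

```bash
cat >> h.py <<'E'
RC=np.array([.439,.1936,0]); RY=np.radians(-1.44)
def down(yaw): # rail x along tool x; closing across
    c=np.array([np.cos(yaw),np.sin(yaw),0]); return rot(-JZ,-c)
E
python3 - <<'E'
from h import *
d=JX*np.cos(A)-JZ*np.sin(A)
arm.sleep(.3)
p=np.array(arm.current_ee_pos()); arm.move_l(p-d*.005+JZ*.004,feed=.05); arm.move_l(p-d*.13+JZ*.01,feed=.2); arm.move_l(p-d*.15+JZ*.18,feed=.3)
arm.grip(.06)
R=down(RY); q=arm.solve_ik(RC+JZ*.15,R); R2=R@np.diag([-1,-1,1]); q2=arm.solve_ik(RC+JZ*.15,R2); print(q,q2)
arm.move_joints([0,5,100,0,75,-60])
q=arm.solve_ik(RC+JZ*.15,R);q2=arm.solve_ik(RC+JZ*.15,R2); print(q,q2); 
arm.move_to(RC+JZ*.15,R if abs(q[5])<abs(q2[5]) else R2)
arm.move_l(RC+JZ*.026,feed=.15)
arm.grip(.0); print(arm.current_width(),arm.current_grasp_force(),arm.current_ee_pos(),arm.current_force(),arm.current_t())
E
```

```text
[  16.6619   21.524   101.6719   -0.       56.8041 -161.8981] [ 16.6619  21.524  101.6719  -0.      56.8041  18.1019]
[  16.6619   21.524   101.6719   -0.       56.8041 -161.8981] [ 16.6619  21.524  101.6719  -0.      56.8041  18.1019]
0.01191654650673929 30.000429153442383 [0.4388 0.1936 0.026 ] [-1.1466  0.2314  1.2427] 19.5583
```

```bash
python3 - <<'E'
from h import *
R=down(YAW)@np.diag([-1,-1,1])
arm.move_l(RC+JZ*.096,feed=.15)
arm.move_l(J(0,.13,.096),R,feed=.2)
arm.move_l(J(0,.13,.060),R,feed=.15)   # rail underside at z .034
arm.sleep(.3); print(arm.current_ee_pos(),arm.current_width(),arm.current_t())
a=arm.snapshot("top"); cv2.imwrite("pics/top4.png",a[:,:,::-1]); cv2.imwrite("pics/side4.png",arm.snapshot("side")[:,:,::-1])
x=np.clip(a[118:228,212:332,::-1]*1.3,0,255).astype('uint8')
s=cv2.imread("pics/side4.png")[160:310,210:320]
x=cv2.resize(x,None,fx=3.5,fy=3.5,interpolation=2); s=cv2.resize(s,(int(110*385/150),385),interpolation=2)
cv2.imwrite("pics/t4.png",np.hstack([x,s]))
E
```

```text
[0.6401 0.1691 0.0608] 0.012080641740689608 22.025
```

View pics/t4.png

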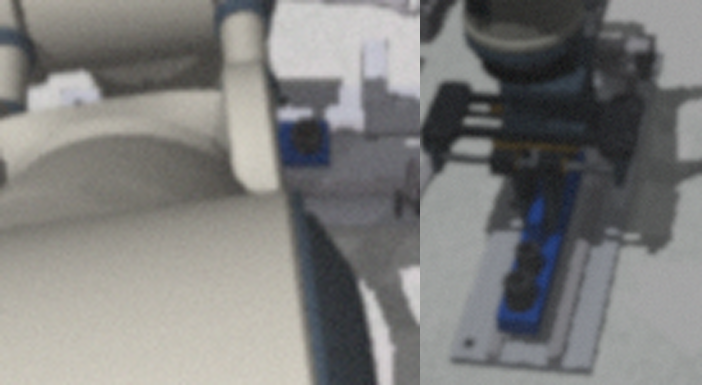

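The arm hides most of the top view, but the rail's leading end shows at crop (303,143). In the side view the rail hangs over the track, roughly aligned with it. I'll check its offset numerically.

```bash
python3 - <<'E'
from h import *
t=cv2.imread("pics/top4.png")[:,:,::-1].copy(); m=blue(t)
zt=.0608-.026+.02
for c in(293,294,296,298,300,302): 
    r=np.where(m[145:175,c]>0)[0]+145
    if len(r): print("top col",c,"blue rows",r.min()-.5,r.max()+.5)
for x in(-.018,.018): print("pred top",x,proj("top",J(x,.03,zt)),"near side bottom",proj("top",J(x,.03,zt-.02)))
s=cv2.imread("pics/side4.png")[:,:,::-1].copy(); m=blue(s)
for r in(275,278,281,284,287):
    c=np.where(m[r,225:280]>0)[0]+225
    if len(c):
        L,Rr=[toJ(ray("side",u,r,zt)) for u in(c.min()-.5,c.max()+.5)]; print("side row",r,c.min(),c.max(),"jig at top plane",L,Rr, "gray left/right")
g0=cv2.imread("pics/side0.png"); g=cv2.cvtColor(g0,cv2.COLOR_BGR2GRAY).astype(float)
for y in(.10,.14,.18,.22):
    r=int(round(proj("side",J(-.033,y,.015))[1])); cols=[proj("side",J(x,y,z)) for x,z in((-.058,.005),(-.033,.015),(-.021,.02),(.021,.013))]
    print(y,r,np.round(cols,1).tolist()); c0=int(cols[3][0])-6; print(c0,np.mean(g[r-0:r+1,c0:c0+60],0).astype(int).tolist())
E
```

```text
pred top -0.018 [303.1449 164.3919] near side bottom [303.2922 166.0975]
pred top 0.018 [302.9906 152.1856] near side bottom [303.1399 154.1048]
side row 275 257 257 jig at top plane [-0.0158  0.2149  0.0548] [-0.018   0.2146  0.0548] gray left/right
side row 278 256 256 jig at top plane [-0.0155  0.2238  0.0548] [-0.0177  0.2235  0.0548] gray left/right
side row 281 242 256 jig at top plane [0.0124 0.2357 0.0548] [-0.0195  0.232   0.0548] gray left/right
side row 284 245 253 jig at top plane [0.0041 0.2434 0.0548] [-0.0149  0.2412  0.0548] gray left/right
0.1 252 [[285.3, 255.8], [274.8, 252.0], [269.7, 250.1], [252.6, 250.8]]
246 [124, 126, 122, 120, 116, 118, 111, 105, 101, 112, 124, 125, 125, 124, 123, 122, 127, 128, 129, 127, 127, 130, 133, 133, 129, 123, 122, 123, 119, 112, 99, 91, 103, 119, 127, 129, 132, 136, 133, 133, 127, 113, 101, 118, 136, 146, 142, 147, 144, 144, 148, 148, 145, 145, 145, 144, 145, 144, 142, 146]
0.14 264 [[282.5, 267.8], [271.7, 263.9], [266.5, 262.0], [249.0, 262.7]]
242 [125, 125, 125, 121, 121, 118, 113, 109, 104, 106, 120, 125, 125, 124, 122, 121, 12
[... 270 characters left out ...]
4.6], [245.1, 275.2]]
239 [126, 121, 121, 118, 119, 115, 109, 104, 106, 117, 124, 127, 127, 124, 124, 126, 124, 126, 129, 127, 124, 127, 126, 126, 124, 121, 115, 113, 112, 112, 103, 92, 91, 109, 119, 127, 128, 130, 134, 136, 133, 135, 120, 108, 113, 130, 143, 147, 146, 149, 149, 150, 147, 146, 149, 149, 150, 148, 150, 147]
0.22 290 [[276.4, 293.9], [265.0, 289.9], [259.5, 287.8], [241.1, 288.4]]
235 [128, 124, 122, 116, 115, 113, 108, 96, 100, 110, 124, 123, 129, 126, 128, 126, 123, 127, 129, 130, 123, 126, 126, 129, 127, 125, 121, 115, 110, 111, 111, 99, 91, 105, 120, 125, 130, 125, 131, 128, 129, 127, 129, 118, 107, 116, 133, 142, 145, 146, 150, 148, 146, 148, 149, 148, 145, 146, 147, 149]
```

```bash
python3 - <<'E'
from h import *
zt=.0608-.026+.02
t=cv2.imread("pics/top4.png").astype(int); s=cv2.imread("pics/side4.png").astype(int)
bt=t[:,:,0]-t[:,:,2]; bs=s[:,:,0]-s[:,:,2]   # B-R
for c in(295,298,301,304): print("top col",c,"rows150-169",bt[150:170,c].tolist())
print("pred",[(proj("top",J(x,.03,z))).round(1).tolist() for x,z in((.018,zt),(-.018,zt),(-.018,zt-.02))])
for y in(.21,.22,.23):
    P=[proj("side",J(x,y,z)) for x,z in((.018,zt),(-.018,zt),(-.018,zt-.02))]
    r=int(round(P[1][1])); print("side row",r,np.round(P,1).tolist(),"from 232:",bs[r,232:266].tolist())
print("end row pred",proj("side",J(0,.24,zt)),proj("side",J(0,.24,zt-.02)),"col 246 rows 272-298",bs[272:298,246].tolist())
print("top end pred", proj("top",J(0,.02,zt)),bt[158,296:316].tolist())
E
```

```text
top col 295 rows150-169 [9, 10, 18, 27, 21, 11, 13, 12, 18, 26, 26, 33, 33, 32, 25, 14, 8, 3, 2, 0]
top col 298 rows150-169 [10, 3, 3, 4, 2, 2, -3, 1, 3, 4, 2, 7, 22, 32, 26, 14, 6, 5, 4, 2]
top col 301 rows150-169 [6, 4, 2, 2, -4, 1, 1, -1, -1, 1, 3, 12, 21, 29, 22, 16, 7, 4, 3, 4]
top col 304 rows150-169 [3, 5, 17, 27, 25, 24, 20, 20, 21, 24, 27, 31, 34, 33, 26, 11, 8, 4, 3, 4]
pred [[303.0, 152.2], [303.1, 164.4], [303.3, 166.1]]
side row 273 [[241.7, 272.1], [257.9, 273.4], [258.6, 279.8]] from 232: [11, 7, 10, 8, 10, 8, 10, 11, 10, 10, 9, 12, 5, 2, 3, 4, 0, 0, 3, 3, 5, 2, 11, 20, 35, 48, 48, 35, 18, 9, 4, 5, 4, 3]
side row 277 [[240.6, 275.4], [257.0, 276.8], [257.7, 283.1]] from 232: [10, 9, 8, 8, 8, 7, 9, 10, 18, 33, 43, 34, 13, 3, 4, 3, 8, 4, 3, 1, 4, 9, 25, 47, 59, 53, 33, 15, 7, 3, 3, 4, 4, 4]
side row 280 [[239.6, 278.8], [256.0, 280.2], [256.7, 286.6]] from 232: [7, 9, 9, 9, 8, 10, 10, 18, 38, 59, 71, 60, 40, 27, 15, 8, 7, 8, 16, 23, 36, 51, 64, 67, 60, 36, 19, 10, 7, 1, 4, 7, 4, 5]
end row pred [246.7497 282.9908] [247.5398 289.3278] col 246 rows 272-298 [4, 3, 4, 4, 2, 4, 4, 5, 15, 40, 62, 66, 58, 40, 39, 33, 29, 24, 12, 6, 3, 8, 9, 9, 7, 9]
top end pred [306.5621 158.226 ] [5, 0, 3, -3, 0, -1, 2, 8, 21, 26, 10, 5, 3, 5, 2, 3, 2, 5, 5, 7]
```

The cameras disagree about the jig's x by a few mm. With the held rail as reference, the jig lies about 2.5 mm closer to the robot than I had it. I'll shift by that and lower by force: contact at 20 mm would mean the fence, 16 mm the lip, 10 mm the floor.

```bash
sed -i 's/^YAW=.*/YAW=np.radians(2.05); O=np.array([.6419,.0391,0])/' h.py; python3 - <<'E'
from h import *
arm.move_l(J(0,.13,.060),feed=.1); arm.sleep(.2); f0=np.array(arm.current_force())
arm.move_l(J(0,.13,.0475),feed=.1)
z=.0475
while z>.0355:
    z-=.001; arm.move_l(J(0,.13,z),feed=.04); f=arm.current_force()-f0
    if f[2]>5 or abs(f[0])>8: break
print(z,arm.current_ee_pos()[2]-.026,f,arm.current_torque(),arm.current_t())
E
```

```text
0.03549999999999999 0.009959268940845593 [-1.4204 -1.4678  8.2109] [-0.1707  0.556  -0.016 ] 25.85
```

```bash
python3 - <<'E'
from h import *
arm.sleep(.3); z=.0362
arm.move_l(J(0,.13,z),feed=.04); f0=np.array(arm.current_force())
arm.move_l(J(0,.07,z),feed=.06); print("slide",arm.current_force()-f0,arm.current_width())
arm.grip(.04); arm.sleep(.2)
arm.move_l(J(0,.07,.12),feed=.2)
arm.move_l(J(0,.225,.12),feed=.25); arm.grip(0.)
arm.move_l(J(0,.225,.0235),feed=.15); arm.sleep(.2)
f0=np.array(arm.current_force()); print(f0,arm.current_ee_pos(),arm.current_t())
b=arm.snapshot("side"); cv2.imwrite("pics/side5.png",b[:,:,::-1]); cv2.imwrite("pics/s5.png",cv2.resize(b[140:310,210:350,::-1],None,fx=3.5,fy=3.5,interpolation=2))
E
```

```text
slide [-0.4363  0.0908 -0.157 ] 0.011587650281745906
[0.1996 0.1901 0.5138] [0.6344 0.2642 0.0245] 31.4083
```

View pics/s5.png

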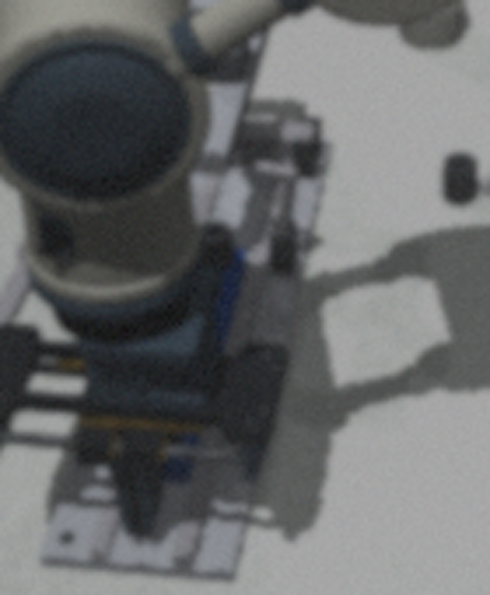

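```bash
python3 - <<'E'
from h import *
z=.0235; f0=np.array(arm.current_force())
for y in(.19,.15,.12,.10): arm.move_l(J(0,y,z),feed=.05); print(y,arm.current_force()-f0)
while y>.06:
    y-=.0006; arm.move_l(J(0,y,z),feed=.03); f=(arm.current_force()-f0)@JY
    if f>7: break
print("stop",y,f,arm.current_t()); arm.sleep(.2); print((arm.current_force()-f0)@JY, toJ(arm.current_ee_pos()))
E
```

```text
0.19 [-1.1635 -1.0768 -0.0819]
0.15 [-0.6317 -0.4841  0.7123]
0.12 [-0.2259 -0.6538  0.5027]
0.1 [-0.505  -0.7415 -0.3204]
stop 0.0813999999999999 10.158842008400148 42.3083
11.7106984910187 [-0.      0.0824  0.0235]
```

The rail stopped at about the expected place, with 12 N on the finger. I'll back off and check.

```bash
python3 - <<'E'
from h import *
arm.move_l(J(0,.11,.0235),feed=.05); arm.move_l(J(0,.12,.2),feed=.25)
arm.move_joints([69.758,20,77,0,74.6,-5.5]); print(arm.current_t())
s=arm.snapshot("side")[140:310,210:350,::-1]; t=arm.snapshot("top")[120:190,220:400,::-1]
s=cv2.resize(s,None,fx=2.4,fy=2.4,interpolation=2); t=cv2.resize(t,None,fx=2.55,fy=2.55,interpolation=2)
o=np.zeros((s.shape[0],s.shape[1]+t.shape[1],3),np.uint8); o[:,:s.shape[1]]=s; o[:t.shape[0],s.shape[1]:]=t
cv2.imwrite("pics/f.png",np.clip(o*1.3,0,255).astype('uint8'))
E
```

```text
46.4417
```

View pics/f.png

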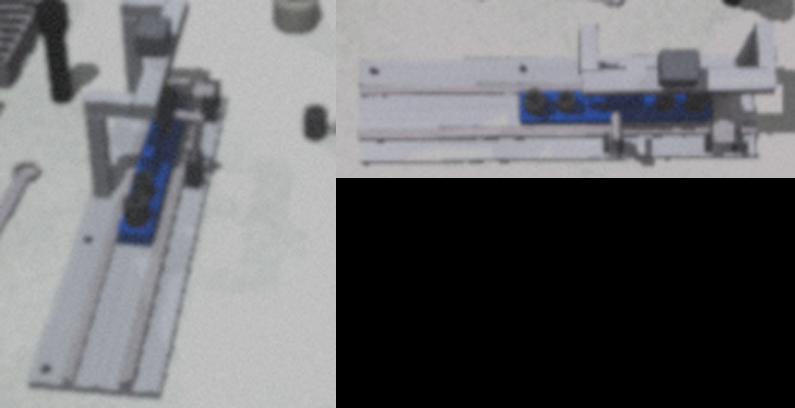

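The rail lies flat in the track, its right end against the lowered flag at crop (710,108). The slim rod is still up at (616,130), and nothing else in view has moved.

```bash
python3 -c "
from rig import arm
print(arm.sign_off())"
```

```text
the job is handed in; nothing more can be done
None
```

The job is handed in at about 46 s: the broad flag is down, the slim stop is still up, and the rail was slid gently (about 12 N) against the flag and released; the final pictures agree, but no verdict was returned.

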